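Check a mortise between centres

TASK

Get the depth-checking jig ready and use it on the rail blank: put every offcut lying in and around the jig into the grey scrap bin, load the blank into the cradles mortise up and under the probe, and bring the tailstock up so that the blank is held fully home between the two centres. Then gently lower the depth probe until it touches the bottom of the mortise, and only then press the lock lever right down. The glue bottle must stay standing.

Things in the scene. Friction and masses are not known exactly. Their poses are not given: they have to be found in the camera images.
- jig: Fixed bench jig. Origin on the bench top under the middle of the line of centres; z up, y along the line of centres from headstock (-y) to tailstock (+y); its -x side is open towards the robot. All jig coordinates here are mm in this frame. Grey bed x +-45, y -210 to 275, top at z 20. Line of centres at x 0, z 72.
- home (a point): Where the blank's centre is when it is held fully home, at jig (0, 0, 72). Two aluminium cradles at jig y -75 and +75, each 20 long, 84 wide in x, seat at z 55, cheeks 52 apart at the bottom flaring to about 65 at z 79. The blank may be laid in up to 30 mm towards +y of home, clear of the cones, if the tailstock is back; the tailstock then pushes it home.
- head_shoulder (a point): Centre of the fixed headstock's flat shoulder (30 mm diameter quill) at jig (0, -130, 72); a cone point on it, 13 to 5 mm diameter, stands out 10 mm towards +y. Green block behind: y -205 to -145, x +-35, up to z 110.
- gauge_arm (a point): Middle of the top of the green gauge arm over the line of centres, jig (0, -85, 200). The arm spans x -20 to 95, y -103 to -67, z 165 to 200, on a post at x 65 to 95, y -100 to -70. The probe runs vertically through it at x 0, y -85, so the blank must come in beneath the arm and the raised probe tip, from the -x side.
- tailstock (a joint): Sliding tailstock, m: 0 = fully back, grows towards the headstock (jig -y), to 0.085; 0.060 with a blank fully home. Starts 0 to 0.07: slide it back if there is too little room. Shoulder at jig y 190 mm minus this, a 10 mm cone ahead of it; green block 20 to 75 mm behind it, x +-35, up to z 110. 3 N friction, stays where left; the blank adds about 2 N.
- tail_handle (a point): Grip point of the tailstock's black upright round post, 22 mm diameter, z 110 to 160 mm over the bench; the point is on its axis at z 138 mm, 47 mm behind the shoulder. It moves with the tailstock.
- gauge (a joint): Vertical slide of the depth probe, m: 0 = fully raised, grows downwards to 0.10. Starts 0 to 0.015. About 2.5 N of friction; it stays where it is left, so it can be pushed down on the top of its knob. With the blank home the tip meets the mortise bottom at about 0.089.
- probe_tip (a point): Lower end of the steel probe rod, 8 mm diameter, flat; 160 mm over the bench when fully raised.
- knob_top (a point): Centre of the flat top of the probe's black round knob (30 mm diameter, 30 mm tall), 170 mm above the probe tip.
- lock (a joint): Lock lever of the gauge, rad: 0 = raised (unlocked, leaning up at 49 degrees towards the robot side, jig -x), 1.0 = fully pressed down (locked, slightly below level). Starts 0 to 0.15. Hinge about a line along jig y through jig x -22, y -85, z 180 mm; about 0.1 N m of friction, stays where it is left.
- lever_pad (a point): Centre of the black pad (22 x 22 x 12 mm) at the lever's end, 75 mm from the hinge; when raised about 236 mm over the bench, when locked about 169 mm.
- blank_center (a point): Centre (half-way up) of the wooden rail blank, 48 mm wide (x) x 260 mm long (y) x 34 mm tall (z), about 0.26 kg, starting on the bench mortise up. It has a mortise 16 x 40 mm, 18 mm deep, in its top face, whose middle is 85 mm from the blank's middle towards its own -y end, which goes to the headstock. A square centre hole of 16 mm, 14 mm deep, is in the middle of each end. Its own y points like the jig's y when it lies right.
- mortise_floor (a point): Middle of the mortise's bottom: in the blank 85 mm towards -y, 16 mm above its underside.
- bin: Fixed grey open scrap bin, 190 (its x) x 170 (its y) x 75 mm tall, walls 6 mm; origin at the centre of its underside.
- glue_center (a point): Centre of the white glue bottle, 52 mm diameter, 130 mm tall, standing on the bench; z is its own upright axis.
- offcut1_center (a point): Centre of a loose wooden offcut block, 34 x 50 x 40 mm (its x, y, z; z up at the start), starts on the jig's bed between the two cradles, where it is in the way of the rail blank; may be absent.
- offcut2_center (a point): Centre of a loose wooden offcut block, 36 x 44 x 42 mm (its x, y, z; z up at the start), starts on the bench close to the jig, in front of it or behind it; may be absent.
- offcut3_center (a point): Centre of a loose wooden offcut block, 32 x 60 x 38 mm (its x, y, z; z up at the start), starts on the bench close to the jig, in front of it or behind it; may be absent.
- offcut4_center (a point): Centre of a loose wooden offcut block, 40 x 40 x 46 mm (its x, y, z; z up at the start), starts on the bench close to the jig, in front of it or behind it; may be absent.
Not all that is in view belongs to the job. Leave any red or yellow look-alike of the part that bears offcut3_center alone.

How it is judged (in metres and radians):
On the way, in this order (a step that is already met when the one before it is completed fails the run):
1. the blank lies home between the two centres, tailstock up against it, and is let go (x of blank_center in the frame of jig between -0.004 and 0.004 m and y of blank_center in the frame of jig between -0.0035 and 0.0035 m and z of blank_center in the frame of jig between 0.068 and 0.076 m and angle between the y axis of blank_center and the y axis of jig, either way round below 0.05 rad and value of joint tailstock above 0.0565 m and contact force between the fingers and blank below 0.1 N), for 0.3 s.
2. the probe touches the bottom of the mortise while the lever is still up (x of blank_center in the frame of jig between -0.004 and 0.004 m and y of blank_center in the frame of jig between -0.0035 and 0.0035 m and z of blank_center in the frame of jig between 0.068 and 0.076 m and angle between the y axis of blank_center and the y axis of jig, either way round below 0.05 rad and value of joint tailstock above 0.0565 m and z of probe_tip in the frame of mortise_floor below 0.0025 m and horizontal distance between probe_tip and mortise_floor below 0.015 m and value of joint lock below 0.5 rad), for 0.2 s.
3. the lock lever is pressed down with the probe at the bottom (x of blank_center in the frame of jig between -0.004 and 0.004 m and y of blank_center in the frame of jig between -0.0035 and 0.0035 m and z of blank_center in the frame of jig between 0.068 and 0.076 m and angle between the y axis of blank_center and the y axis of jig, either way round below 0.05 rad and value of joint tailstock above 0.0565 m and z of probe_tip in the frame of mortise_floor below 0.0025 m and horizontal distance between probe_tip and mortise_floor below 0.015 m and value of joint lock above 0.85 rad), for 0.2 s.
At the end, for the whole second after the job is handed in: Blank home between the centres (3.5 mm along, 4 mm across and in height, 3 degrees; tailstock at 56.5 mm or more), probe tip within 2.5 mm of the mortise bottom, lock lever past 0.85 rad, every offcut present at rest in the bin, glue bottle standing (all of step 3 and linear speed of blank below 0.02 m/s and x of offcut1_center in the frame of bin between -0.089 and 0.089 m and y of offcut1_center in the frame of bin between -0.079 and 0.079 m and z of each of offcut1_center, offcut2_center, offcut3_center, offcut4_center in the frame of bin below 0.085 m and linear speed of each of offcut1, offcut2, offcut3, offcut4 below 0.03 m/s and x of offcut2_center in the frame of bin between -0.089 and 0.089 m and y of offcut2_center in the frame of bin between -0.079 and 0.079 m and x of offcut3_center in the frame of bin between -0.089 and 0.089 m and y of offcut3_center in the frame of bin between -0.079 and 0.079 m and x of offcut4_center in the frame of bin between -0.089 and 0.089 m and y of offcut4_center in the frame of bin between -0.079 and 0.079 m and angle between glue_center's own z axis and vertical below 0.3 rad); the robot touches nothing.
It fails at once if the glue bottle is knocked over (angle between glue_center's own z axis and vertical above 0.8 rad).
It fails at once if the probe is rammed into the blank with more than 40 N (contact force between gauge and blank above 40 N).
Of offcut1, offcut2, offcut3, offcut4 only 2 to 4 are there at a start; the rules pass over those that are not, and their reading is None.
At some moment in a run one of offcut1, offcut2, offcut3, offcut4 may be knocked a few centimetres aside while the robot is not near it.
Once in a run the grip may slacken for a moment while it holds something.
It also fails if it takes over 210 s, if anything falls off the work surface, if the arm or the gripper's body presses on something with over 40 N, if the wrist force passes 120 N, or if a joint passes its speed limit or range.

ROBOT

A 6-joint arm with a two-finger parallel gripper is mounted at the origin on the work surface. World frame = base frame: x ahead of the robot, y to its left, z up, the work surface at z = 0. Lengths are in mm, angles in degrees, forces in N, time in s.
With the tool pointing down it reaches from about 350 to 1000 mm from the base axis. Payload 7.1 kg.
Tool frame: the origin (TCP) lies between the finger pads; the fingertips stand 8 mm ahead of it and the grasp point (between the pads) lies 11 mm behind it; z points along the fingers, y is the line along which they close (so a half turn about z gives the same grasp; the last joint's range is limited). The gripper opens to 85 mm and grips with 20 to 120 N. Pads are 22 mm wide; open, the fingers measure 114 mm over their backs; the gripper's body (76 mm by 85 mm) begins 54 mm behind the grasp point. The pads swing forward as they close: fully open they stand 13 mm farther back than shut.
Start: joints at [-74.714, 24.242, 93.386, -0, 62.372, -1.089], TCP at [176.221, -599.626, 239.319] pointing down, gripper open.
Joint ranges: [-172.04, 172.04], [-51.8, 120.97], [4.93, 147.93], [-75.15, 255.16], [6.16, 154.13], [-145.62, 145.62]. Speed limits (degrees/s): [136.94, 136.94, 172.46, 180, 180, 180].

INTERFACE

Orientations are given as a 3x3 rotation matrix whose columns are the frame's x, y, z axes.
In Python, from plant import arm, snapshot, camera_model, order, masks_of, landmark_of gives the robot as it stands. The module is installed in compiled form; this text tells all that it offers.
- The arm moves only by the shell command python3 -m handwheel 'ROWS' [FORCE]. ROWS is JSON, a list of rows, each a list of 7 numbers: the shift along the tool's x, y, z in m, then the turn, a rotation vector about the tool's x, y, z in degrees, then the finger opening in m, from 0 to 0.0854. In form: [[x, y, z, ax, ay, az, fingers], ...]. A call has exactly 8 rows; each row is the pose to reach, as a shift and turn from the pose commanded when the call began, along the tool's axes at that moment; what a row does not reach only later rows make up. A row lasts 1/12 s, in which the tool goes at most 41.7 mm and 7.16 degrees, less where a joint would pass 70% of its speed; a pose out of reach is approached as far as the arm can. A call with a gripper value outside its range is refused whole. The fingers move at their own pace and stop on an object; FORCE is the grip in N (left out, the last holds). Time passes only in rows, so rows that repeat a pose let the fingers close, or fill a call up. It gives the time, the measured TCP pose, the force, the opening and the grip force at its end, in the units of the state.
- arm.state(): the state, without advancing time (a new reading comes with each control period).
- snapshot(name): name is "scene" or "top" or "wrist"; returns (picture, depth): 384x512x3 uint8, blue, green, red; 384x512 float32, mm along the optical axis (not along the pixel's ray), 0 where there is no reading.
- camera_model(name): a dict with "fov_y" (degrees; the focal length in pixels is half the picture's height over the tangent of half this angle, whatever the lens; pixels are square), "cx", "cy" (the principal point, pixels), "R" (3x3) and "t" (3): a world point X has camera coordinates R X + t. Camera axes: x right, y down, z forward; pixel columns grow to the right and rows downward; lengths in mm; the calibration is good to about 2 mm. A picture is of the moment at which its call begins: read the wrist's pose just before it. camera_model takes no time and is no camera call; for the wrist camera it gives the pose at the moment of the call.
- order.job_done(): hands the job in; it is judged then, once.
Trained networks look in the newest picture that a camera, given by its name, has taken for a name from the list of things; names that differ only in an ending like _2 or _b are one class to them, and where a whole thing is asked for, a point or a joint stands for the part that bears it (a point fixed in the world has none). Each returns a list of dicts, best first, with "confidence" (0 to 1); they miss things now and then, are a little off and sometimes report something else, mostly with a low value. They report only what shows in the picture. A call takes as long as a camera call. They do not tell look-alikes from the thing itself.
- masks_of(camera, query): "mask" (384x512 bool, what is visible of it).
- landmark_of(camera, query): "centre" ([x, y, z] in mm, in world coordinates, good to about 4 mm: a listed point, or the origin of a listed thing).
The state is a dict: "time": time; "joint_positions": joint angles; "dq": joint speeds; "effort": joint torques, N m; "tool_pos": TCP position; "tcp_rot": TCP orientation; "ft_force": force on the tool from outside, world axes, zero at the start; "ft_torque": the same for the moment, N m; "gripper_width": finger opening in mm; "finger_force": force on a finger pad.
Only numpy, scipy, OpenCV 4.12 (cv2) and the standard library are available. Lean on these libraries where they do the work, as an engineer would, in place of code of your own. Each camera call takes 0.05 s, during which the arm holds its last target. There are 200 camera calls.

## Working session

There is one attempt and no reset: what is moved stays moved. The work goes in short steps, Python scripts to look and compute and a shell command to move; the robot and the scene stay as the last step left them, time stands still between calls to the robot, and variables do not carry over. Pictures are saved under pics/ and viewed, at most 17 in all, crops included, and the job is handed in when it is done.

```bash
mkdir -p pics; cat > h.py <<'E'
import numpy as np, cv2
from plant import arm, snapshot, camera_model, order, masks_of, landmark_of
np.set_printoptions(precision=1,suppress=True)
def cloud(name,d=None):
    m=camera_model(name)
    im,dp=snapshot(name)
    f=384/2/np.tan(np.radians(m["fov_y"])/2)
    v,u=np.mgrid[:384,:512]
    P=np.stack([(u-m["cx"])/f*dp,(v-m["cy"])/f*dp,dp],-1)
    W=(P-np.array(m["t"]))@np.array(m["R"])
    W[dp==0]=np.nan
    return im,W
def st():
    s=arm.state(); print("t",round(s["time"],2),"tcp",np.array(s["tool_pos"]),"w",round(s["gripper_width"],1),"F",np.array(s["ft_force"]),"ff",s["finger_force"]); print(np.array(s["tcp_rot"]).round(3).tolist()); return s
E
python3 - <<'E'
from h import *
st()
T="jig home head_shoulder gauge_arm tail_handle probe_tip knob_top lever_pad blank_center mortise_floor bin glue_center offcut1_center offcut2_center offcut3_center offcut4_center".split()
for c in ("scene","top"):
    im,W=cloud(c); cv2.imwrite(f"pics/{c}0.png",im); np.savez(f"{c}0.npz",W=W,im=im)
    print(c,camera_model(c))
    for q in T:
        print(q,[(round(d["confidence"],2),np.array(d["centre"]).round(0).tolist()) for d in landmark_of(c,q)[:4]])
E
```

```text
t 0.0 tcp [ 176.1 -599.1  238.5] w 85.1 F [-0.2 -0.5 -0. ] ff 0.0
[[0.959, 0.282, -0.0], [0.282, -0.959, 0.002], [0.0, -0.002, -1.0]]
scene {'fov_y': 56.0934974119094, 'cx': 254.47975708940555, 'cy': 195.03380436751294, 'R': array([[ 0.4,  0.9,  0. ],
       [ 0.5, -0.2, -0.8],
       [-0.8,  0.4, -0.6]]), 't': array([-262.7,  -47.6, 1491.4])}
jig [(0.63, [617.0, -30.0, -2.0])]
home [(0.79, [615.0, -26.0, 72.0])]
head_shoulder [(0.85, [619.0, -156.0, 71.0]), (0.16, [419.0, -249.0, 19.0])]
gauge_arm [(0.87, [617.0, -113.0, 201.0]), (0.32, [615.0, 205.0, 134.0])]
tail_handle [(0.97, [616.0, 204.0, 135.0])]
probe_tip [(0.75, [538.0, -108.0, 228.0])]
knob_top [(0.88, [618.0, -111.0, 321.0])]
lever_pad [(0.49, [535.0, -108.0, 228.0])]
blank_center [(0.64, [424.0, -162.0, 18.0])]
mortise_floor [(0.71, [418.0, -249.0, 16.0])]
bin [(0.65, [448.0, 368.0, 0.0]), (0.58, [425.0, -164.0, 19.0]), (0.31, [616.0, -111.0, 320.0])]
glue_center [(0.69, [651.0, 426.0, 65.0])]
offcut1_center [(0.39, [615.0, -113.0, 321.0])]
offcut2_center [(0.65, [702.0, 53.0, 24.0]), (0.64, [612.0, 205.0, 136.0])]
offcu
[... 456 characters left out ...]

head_shoulder [(0.64, [620.0, -158.0, 72.0])]
gauge_arm [(0.56, [612.0, -111.0, 199.0])]
tail_handle [(0.93, [616.0, 209.0, 137.0])]
probe_tip []
knob_top [(0.61, [616.0, -112.0, 316.0])]
lever_pad [(0.44, [534.0, -109.0, 229.0])]
blank_center [(0.76, [426.0, -161.0, 17.0]), (0.52, [445.0, 370.0, 1.0])]
mortise_floor [(0.74, [411.0, -251.0, 16.0]), (0.66, [443.0, 369.0, 2.0])]
bin [(0.8, [442.0, 370.0, 2.0]), (0.67, [413.0, -248.0, 18.0])]
glue_center [(0.64, [652.0, 434.0, 63.0])]
offcut1_center []
offcut2_center [(0.51, [701.0, 52.0, 21.0])]
offcut3_center [(0.6, [258.0, -224.0, 21.0]), (0.59, [510.0, 32.0, 20.0]), (0.44, [418.0, 90.0, 20.0])]
offcut4_center [(0.63, [505.0, 149.0, 25.0])]
```

View pics/scene0.png

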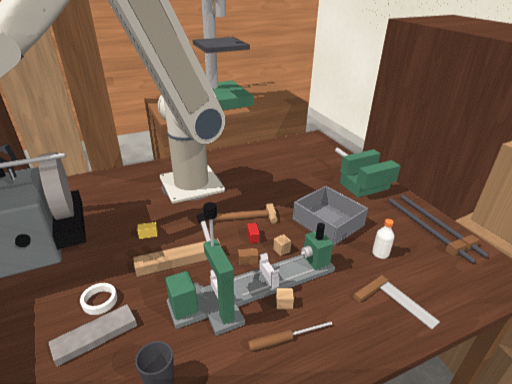

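View pics/top0.png

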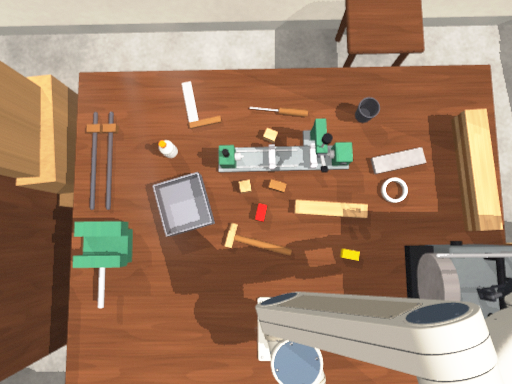

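The top view shows three brown/natural offcuts: offcut3 at (277,186), offcut4 at (245,186) and offcut2 at (271,134). The look-alikes are red (261,211) and yellow (350,254), so I'm choosing the brown one at (277,186). The blank is at (331,209), with the mortise at its right end. I'll check this in a close crop and refine the poses from depth.

```bash
cat > fit.py <<'E'
from h import *
def rect(W,c,r,zlo,zhi):
    m=(np.abs(W[...,2]-(zlo+zhi)/2)<(zhi-zlo)/2)&(np.hypot(W[...,0]-c[0],W[...,1]-c[1])<r)
    P=W[m]
    if len(P)<8: return print("few",len(P))
    (cx,cy),(w,h),a=cv2.minAreaRect(P[:,:2].astype(np.float32))
    print(c,"n",len(P),"c",round(cx,1),round(cy,1),"wh",round(w,1),round(h,1),"ang",round(a,1),"z",np.percentile(P[:,2],[10,50,90]))
E
python3 - <<'E'
from fit import *
for c in("top","scene"):
    W=np.load(c+"0.npz")["W"]; print(c)
    rect(W,(513,32),50,28,50); rect(W,(507,148),45,35,55); rect(W,(702,53),45,32,55)
    rect(W,(425,-162),160,28,42); rect(W,(415,91),50,28,50);rect(W,(445,370),140,65,85)
    rect(W,(616,205),25,150,170); rect(W,(617,-111),25,295,340); rect(W,(651,430),40,20,140)
    rect(W,(616,-180),60,104,116);rect(W,(616,205),60,104,114); rect(W,(616,30),80,18,24); rect(W,(616,50),65,70,84)
    rect(W,(535,-109),30,215,245)
ims=[]
i=np.load("top0.npz")["im"][100:230,200:380]; s=np.load("scene0.npz")["im"][190:350,120:350]
cv2.imwrite("pics/c0.png",np.vstack([cv2.resize(i,(690,None) if 0 else (400,290),interpolation=2),cv2.resize(s,(400,278),interpolation=2)]))
E
```

```text
top
(513, 32) n 146 c 509.8 29.1 wh 59.6 31.7 ang 73.0 z [35.1 39.1 42. ]
(507, 148) n 123 c 509.0 147.7 wh 40.4 39.5 ang 8.8 z [43.6 47.1 50.7]
(702, 53) n 123 c 700.3 51.8 wh 43.5 37.7 ang 64.6 z [38.2 42.6 46.6]
(425, -162) n 919 c 443.4 -173.8 wh 273.6 232.9 ang 50.4 z [31.4 35.2 39. ]
(415, 91) n 144 c 412.4 90.5 wh 31.4 59.6 ang 76.9 z [35.6 38.8 43.7]
(445, 370) n 410 c 444.3 369.9 wh 190.8 170.9 ang 16.2 z [68.9 75.  79.2]
(616, 205) n 34 c 610.4 207.6 wh 19.5 18.9 ang 47.3 z [157.5 161.4 164.8]
(617, -111) n 94 c 613.7 -111.4 wh 27.6 27.8 ang 37.2 z [306.9 318.5 322.7]
(651, 430) n 234 c 644.6 424.9 wh 42.9 51.4 ang 37.6 z [ 42.7  89.4 129.8]
(616, -180) n 322 c 615.2 -201.5 wh 60.5 70.9 ang 89.2 z [107.  111.  113.9]
(616, 205) n 229 c 611.5 207.6 wh 71.0 53.4 ang 0.2 z [106.8 110.2 113. ]
(616, 30) n 539 c 627.7 31.4 wh 156.4 117.9 ang 88.7 z [18.8 21.1 23.3]
(616, 50) n 40 c 612.4 47.9 wh 78.4 18.3 ang 1.6 z [72.3 77.4 82.3]
(535, -109) n 62 c 544.4 -114.2 wh 22.0 38.8 ang 83.5 z [220.7 234.3 240.9]
scene
(513, 32) n 184 c 514.7 30.0 wh 59.8 34.2 ang 73.2 z [30.  36.7 38.
[... 256 characters left out ...]
2 66.2 ang 77.3 z [32.9 36.9 38.7]
(445, 370) n 475 c 447.6 370.0 wh 194.3 174.0 ang 15.8 z [66.4 71.9 75.1]
(616, 205) n 47 c 615.4 208.1 wh 19.2 21.1 ang 84.8 z [151.9 158.1 160.3]
(617, -111) n 181 c 618.9 -110.1 wh 27.9 30.6 ang 40.0 z [299.2 313.5 318.3]
(651, 430) n 503 c 658.5 425.8 wh 49.6 41.5 ang 65.8 z [ 32.   74.8 119.5]
(616, -180) n 528 c 618.6 -200.5 wh 74.0 60.3 ang 0.7 z [107.1 109.3 110.9]
(616, 205) n 259 c 615.0 208.9 wh 72.0 56.8 ang 0.4 z [106.7 109.3 111.1]
(616, 30) n 852 c 633.8 30.4 wh 120.9 159.3 ang 0.9 z [18.5 20.  22.2]
(616, 50) n 55 c 616.7 48.9 wh 21.0 78.9 ang 89.5 z [71.2 76.5 80.1]
(535, -109) n 91 c 545.3 -111.6 wh 31.2 20.2 ang 10.7 z [218.6 229.6 237.6]
```

View pics/c0.png

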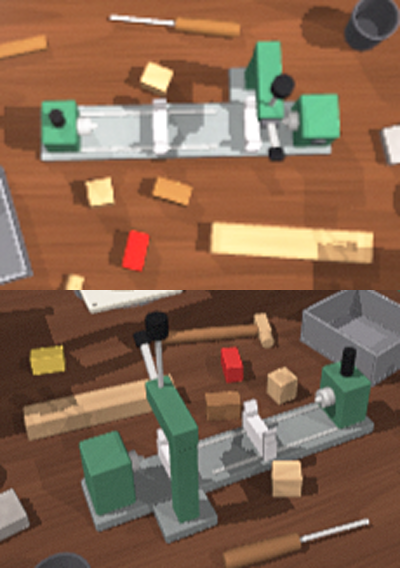

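The crop confirms it: the brown offcut3 lies between the bed and the red block, the bed between the cradles is empty (no offcut1), and the mortise is at the blank's -y end. Next I turn the tool so its x is world y and its y is world x.

```bash
cat > to.py <<'E'
import sys; from h import *
from scipy.spatial.transform import Rotation as Ro
# to.py X Y Z psi : shift/turn in the tool's axes from here
x,y,z,p=map(float,sys.argv[1:5]); s=st(); R=np.array(s["tcp_rot"]); p=np.radians(p); c,n=np.cos(p),np.sin(p)
G=np.array([[c,n,0],[n,-c,0],[0,0,-1]])
print("shift mm",R.T@(np.array([x,y,z])-s["tool_pos"]),"turn",Ro.from_matrix(R.T@G).as_rotvec(degrees=True), "J",np.array(s["joint_positions"]))
E
R='[0.14,-0.18,-0.04,0,0,-54,0.085]'; python3 -m handwheel '[[0.14,-0.18,-0.04,0,0,-54,0.085],[0.14,-0.18,-0.04,0,0,-54,0.085],[0.14,-0.18,-0.04,0,0,-54,0.085],[0.14,-0.18,-0.04,0,0,-54,0.085],[0.14,-0.18,-0.04,0,0,-54,0.085],[0.14,-0.18,-0.04,0,0,-54,0.085],[0.14,-0.18,-0.04,0,0,-54,0.085],[0.14,-0.18,-0.04,0,0,-54,0.085]]' 60
python3 to.py 430 -20 260 73
```

```text
time: 2.37
tool_pos: [260.5, -386.2, 280.1]
tcp_rot: [[0.328, 0.945, 0.001], [0.945, -0.328, -0.001], [-0.001, 0.001, -1.0]]
ft_force: [0.5, 0.3, -0.2]
gripper_width: 84.9
finger_force: 0.0
t 2.37 tcp [ 260.5 -386.2  280.1] w 84.9 F [ 0.5  0.3 -0.2] ff 0.0
[[0.328, 0.945, 0.001], [0.945, -0.328, -0.001], [-0.001, 0.001, -1.0]]
shift mm [401.5  40.2  19.8] turn [ 0.1  0.  -2.1] J [-57.5   7.6 110.6   0.   61.7 -38.3]
```

```bash
python3 -m handwheel '[[0.31,0.04,0.02,0,0,-2,0.085],[0.31,0.04,0.02,0,0,-2,0.085],[0.31,0.04,0.02,0,0,-2,0.085],[0.31,0.04,0.02,0,0,-2,0.085],[0.31,0.04,0.02,0,0,-2,0.085],[0.31,0.04,0.02,0,0,-2,0.085],[0.31,0.04,0.02,0,0,-2,0.085],[0.31,0.04,0.02,0,0,-2,0.085]]' >/dev/null
python3 - <<'E'
from fit import *
im,W=cloud("wrist"); cv2.imwrite("pics/w1.png",im)
m=camera_model("wrist"); print(m, -np.array(m["R"]).T@m["t"])
rect(W,(512,30),45,28,50); rect(W,(509,148),45,35,55);rect(W,(415,91),50,28,50);rect(W,(616,48),60,70,84)
for q in("offcut3_center","blank_center"): print(q,[(round(d["confidence"],2),np.array(d["centre"])) for d in landmark_of("wrist",q)[:3]])
E
python3 to.py 512 30 100 73
```

```text
{'fov_y': 63.78091192807913, 'cx': 252.7402011746667, 'cy': 195.7016891805494, 'R': array([[ 1. , -0.3,  0. ],
       [-0.3, -0.9,  0.3],
       [-0.1, -0.3, -0.9]]), 't': array([-416.8,  -25.5,  405.9])} [428.  -26.8 394. ]
(512, 30) n 1369 c 508.3 21.2 wh 39.1 32.4 ang 71.9 z [36.3 37.8 38.9]
few 0
few 0
few 0
offcut3_center [(0.94, array([ 256.2, -229.6,   19.2])), (0.93, array([517. ,  30.9,  19.6]))]
blank_center [(0.57, array([ 425.9, -160.1,   16.6])), (0.29, array([613.8, -25.2,  73.8]))]
t 3.18 tcp [ 402.1 -107.6  259.4] w 85.3 F [-0.3 -0.3 -0.6] ff 0.0
[[0.299, 0.954, 0.0], [0.954, -0.299, -0.0], [-0.0, 0.0, -1.0]]
shift mm [164.2  63.7 159.4] turn [ 0.   0.  -0.4] J [-16.6   4.6 117.2  -0.   58.2   0.8]
```

View pics/w1.png

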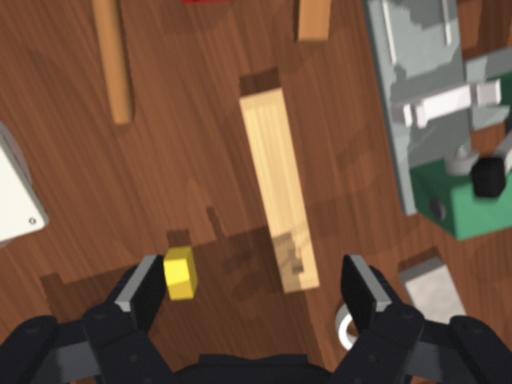

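The wrist view shows offcut3 at (314,20), the blank from (262,95) to (300,285) with the mortise at its lower end, and yellow at (180,272), which I leave alone. Going for offcut3.

```bash
python3 -m handwheel '[[0.164,0.064,0.10,0,0,0,0.055],[0.164,0.064,0.10,0,0,0,0.055],[0.164,0.064,0.10,0,0,0,0.055],[0.164,0.064,0.10,0,0,0,0.055],[0.164,0.064,0.10,0,0,0,0.055],[0.164,0.064,0.14,0,0,0,0.055],[0.164,0.064,0.16,0,0,0,0.055],[0.164,0.064,0.16,0,0,0,0.055]]' >/dev/null
python3 - <<'E'
from fit import *
im,W=cloud("wrist"); cv2.imwrite("pics/w2.png",im)
rect(W,(512,30),45,28,50)
E
python3 to.py 512 30 15 73
```

```text
(512, 30) n 4046 c 511.7 31.4 wh 60.3 32.1 ang 72.0 z [36.8 37.7 38.6]
t 3.9 tcp [510.5  27.   97.5] w 54.7 F [-0.3  0.3  0.2] ff 0.0
[[0.304, 0.953, -0.005], [0.953, -0.304, -0.0], [-0.002, -0.005, -1.0]]
shift mm [ 3.5  0.9 82.5] turn [-0.3  0.1 -0.7] J [  1.7  27.5 112.5  -0.   40.3  19.4]
```

View pics/w2.png

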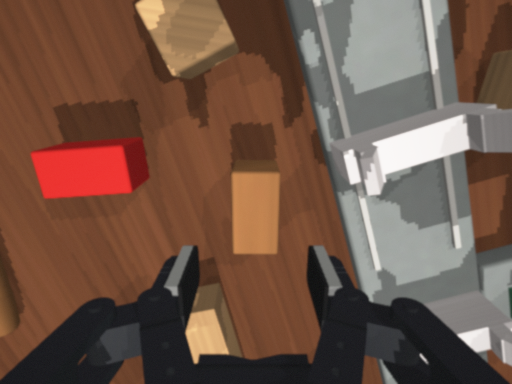

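```bash
python3 -m handwheel '[[0.004,0.001,0.03,0,0,0,0.055],[0.004,0.001,0.06,0,0,0,0.055],[0.004,0.001,0.082,0,0,0,0.055],[0.004,0.001,0.082,0,0,0,0.055],[0.004,0.001,0.082,0,0,0,0.02],[0.004,0.001,0.082,0,0,0,0.02],[0.004,0.001,0.082,0,0,0,0.02],[0.004,0.001,0.082,0,0,0,0.02]]' 60 
python3 -m handwheel '[[0,0,0,0,0,0,0.02],[0,0,0,0,0,0,0.02],[0,0,-0.03,0,0,0,0.02],[0,0,-0.07,0,0,0,0.02],[0,0,-0.11,0,0,0,0.02],[0,0,-0.14,0,0,0,0.02],[0,0,-0.14,0,0,0,0.02],[0,0,-0.14,0,0,0,0.02]]' 60 >/dev/null
python3 to.py 446 350 155 73
```

```text
time: 4.57
tool_pos: [516.1, 31.3, 19.5]
tcp_rot: [[0.303, 0.953, 0.004], [0.953, -0.303, 0.0], [0.001, 0.004, -1.0]]
ft_force: [-0.6, -1.7, 10.1]
gripper_width: 31.2
finger_force: 60.9
t 5.23 tcp [516.   31.6 160.3] w 31.1 F [ 0.4 -0.6 -1. ] ff 59.80979382991791
[[0.303, 0.953, 0.006], [0.953, -0.303, 0.0], [0.002, 0.006, -1.0]]
shift mm [ 282.3 -163.1    4.9] turn [ 0.3 -0.1 -0.6] J [  2.2  21.6 110.5   0.   47.5  19.8]
```

```bash
python3 -m handwheel '[[0.275,-0.209,0,0,0,0,0.02],[0.275,-0.209,0,0,0,0,0.02],[0.275,-0.209,0,0,0,0,0.02],[0.275,-0.209,0,0,0,0,0.02],[0.275,-0.209,0,0,0,0,0.02],[0.275,-0.209,0,0,0,0,0.02],[0.275,-0.209,0,0,0,0,0.02],[0.275,-0.209,0,0,0,0,0.02]]' >/dev/null
python3 to.py 400 357 65 73
```

```text
t 5.9 tcp [400.6 346.7 156.1] w 31.0 F [ 1.   0.4 -0.9] ff 59.770874977111816
[[0.303, 0.953, -0.002], [0.953, -0.303, -0.001], [-0.002, -0.001, -1.0]]
shift mm [ 9.8 -3.6 91.1] turn [-0.1  0.1 -0.6] J [ 39.6  23.1 108.8  -0.   48.3  57.2]
```

```bash
python3 -m handwheel '[[0.01,-0.004,0.03,0,0,0,0.02],[0.01,-0.004,0.06,0,0,0,0.02],[0.01,-0.004,0.09,0,0,0,0.02],[0.01,-0.004,0.09,0,0,0,0.02],[0.01,-0.004,0.09,0,0,0,0.06],[0.01,-0.004,0.09,0,0,0,0.06],[0.01,-0.004,0.06,0,0,0,0.06],[0.01,-0.004,0.02,0,0,0,0.06]]'  >/dev/null
python3 -m handwheel '[[0,0,-0.02,0,0,0,0.062],[-0.13,0.136,-0.02,0,0,-27,0.062],[-0.13,0.136,-0.02,0,0,-27,0.062],[-0.13,0.136,-0.02,0,0,-27,0.062],[-0.13,0.136,-0.02,0,0,-27,0.062],[-0.13,0.136,-0.02,0,0,-27,0.062],[-0.13,0.136,-0.02,0,0,-27,0.062],[-0.13,0.136,-0.02,0,0,-27,0.062]]' >/dev/null
python3 - <<'E'
from fit import *
im,W=cloud("wrist")
rect(W,(511,148),45,35,55)
cv2.imwrite("pics/w3.png",im)
E
python3 to.py 511 148 17 100
```

```text
(511, 148) n 1967 c 510.2 150.4 wh 39.4 40.2 ang 8.9 z [44.2 45.7 46.5]
t 7.28 tcp [493.1 190.5 159.2] w 62.1 F [-1.   0.4 -0.7] ff 0.0
[[-0.16, 0.987, 0.003], [0.987, 0.16, 0.001], [0.001, 0.003, -1.0]]
shift mm [-44.9  10.5 142.2] turn [ 0.2 -0.  -0.8] J [ 19.8  22.6 109.    0.   48.2  10.6]
```

```bash
python3 -m handwheel '[[-0.042,0.011,0.03,0,0,0,0.062],[-0.042,0.011,0.07,0,0,0,0.062],[-0.042,0.011,0.11,0,0,0,0.062],[-0.042,0.011,0.142,0,0,0,0.062],[-0.042,0.011,0.142,0,0,0,0.062],[-0.042,0.011,0.142,0,0,0,0.03],[-0.042,0.011,0.142,0,0,0,0.03],[-0.042,0.011,0.142,0,0,0,0.03]]' 60 
python3 -m handwheel '[[0,0,0,0,0,0,0.03],[0,0,-0.03,0,0,0,0.03],[0,0,-0.07,0,0,0,0.03],[0,0,-0.11,0,0,0,0.03],[0.02,0,-0.14,0,0,0,0.03],[0.06,0,-0.14,0,0,0,0.03],[0.10,0,-0.14,0,0,0,0.03],[0.10,0,-0.14,0,0,0,0.03]]' 60 >/dev/null
python3 to.py 450 372 65 100
```

```text
time: 7.95
tool_pos: [511.4, 152.7, 18.2]
tcp_rot: [[-0.164, 0.986, 0.004], [0.986, 0.164, 0.001], [0.001, 0.005, -1.0]]
ft_force: [-1.2, 0.8, -0.2]
gripper_width: 39.3
finger_force: 60.2
t 8.62 tcp [493.9 256.1 158.9] w 39.5 F [ 0.5  0.2 -1.1] ff 60.587217807769775
[[-0.166, 0.986, 0.006], [0.986, 0.166, 0.005], [0.004, 0.007, -1.0]]
shift mm [121.2 -24.7  94.2] turn [ 0.4 -0.2 -0.4] J [ 26.1  24.6 105.7   0.1  49.3  16.5]
```

```bash
python3 -m handwheel '[[0.04,-0.002,0,0,0,0,0.03],[0.08,-0.004,0,0,0,0,0.03],[0.118,-0.005,0.01,0,0,0,0.03],[0.118,-0.005,0.04,0,0,0,0.03],[0.118,-0.005,0.08,0,0,0,0.03],[0.118,-0.005,0.085,0,0,0,0.03],[0.118,-0.005,0.085,0,0,0,0.03],[0.118,-0.005,0.085,0,0,0,0.056]]'  >/dev/null
python3 -m handwheel '[[0,0,0,0,0,0,0.056],[0,0,0,0,0,0,0.056],[0,0,-0.03,0,0,0,0.056],[0,0,-0.07,0,0,0,0.056],[0,0,-0.11,0,0,0,0.056],[-0.03,0,-0.14,0,0,0,0.056],[-0.06,0,-0.14,0,0,0,0.056],[-0.06,0,-0.14,0,0,0,0.056]]' >/dev/null
python3 - <<'E'
from fit import *
im,W=cloud("top"); cv2.imwrite("pics/t1.png",cv2.resize(im[90:260,130:400],None,fx=2.2,fy=2.2,interpolation=2))
rect(W,(700,52),45,32,55)
m=(W[...,2]>8)&(W[...,2]<60)&(abs(W[...,0]-446)<70)&(abs(W[...,1]-370)<70)
print([(q,[(round(d["confidence"],2),np.array(d["centre"]).round(0).tolist()) for d in landmark_of("top",q)[:5]]) for q in("offcut2_center","offcut3_center","offcut4_center")])
E
python3 to.py 700 52 250 50
```

```text
(700, 52) n 121 c 700.1 51.8 wh 43.4 36.6 ang 64.9 z [38.5 42.7 46.8]
[('offcut2_center', [(0.52, [702.0, 52.0, 25.0])]), ('offcut3_center', [(0.65, [416.0, 87.0, 21.0]), (0.64, [257.0, -226.0, 19.0])]), ('offcut4_center', [(0.7, [414.0, -246.0, 19.0])])]
t 10.15 tcp [479.1 306.9 210.8] w 56.2 F [-0.4 -0.1 -0.2] ff 0.0
[[-0.162, 0.987, 0.001], [0.987, 0.162, 0.001], [0.001, 0.001, -1.0]]
shift mm [-287.3  176.6  -39.2] turn [ 0.  -0.1 49.3] J [ 31.4  21.6 101.9   0.   56.5  22.1]
```

View pics/t1.png

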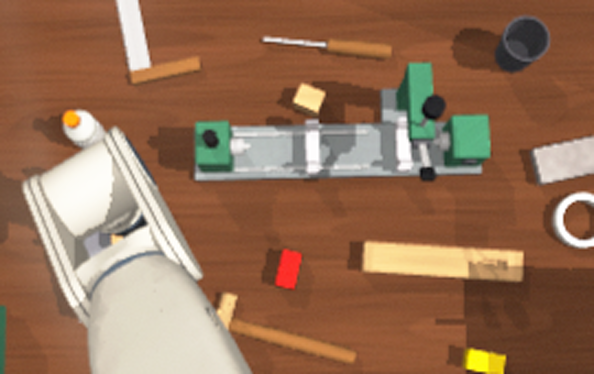

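The bin now holds the first two offcuts (under the arm). Offcut2 is unmoved at (310,97) in the crop, and the red block is untouched. I'm taking offcut2 next, coming in high over the tailstock.

```bash
python3 -m handwheel '[[-0.288,0.178,-0.06,0,0,-54,0.065],[-0.288,0.178,-0.06,0,0,-54,0.065],[-0.288,0.178,-0.06,0,0,-54,0.065],[-0.288,0.178,-0.06,0,0,-54,0.065],[-0.288,0.178,-0.06,0,0,-54,0.065],[-0.288,0.178,-0.06,0,0,-54,0.065],[-0.288,0.178,-0.06,0,0,-54,0.065],[-0.288,0.178,-0.06,0,0,-54,0.065]]' >/dev/null
python3 - <<'E'
from fit import *
im,W=cloud("wrist"); rect(W,(702,52),40,33,55)
print([(q,[(round(d["confidence"],2),np.array(d["centre"]).round(0).tolist()) for d in landmark_of("wrist",q)[:3]]) for q in("offcut2_center",)])
cv2.imwrite("pics/w4.png",im)
E
python3 to.py 702 52 120 155
```

```text
(702, 52) n 1081 c 701.6 53.8 wh 43.7 36.1 ang 65.4 z [40.6 41.7 42.7]
[('offcut2_center', [(0.71, [702.0, 57.0, 18.0])])]
t 10.92 tcp [693.9  61.2 267.6] w 64.9 F [-0.2  0.9  0.7] ff 0.0
[[-0.894, 0.449, 0.003], [0.449, 0.894, -0.001], [-0.003, 0.001, -1.0]]
shift mm [-10.8  -4.7 147.7] turn [ 0.   0.2 -1.7] J [  4.1  28.7  82.2  -0.1  68.9 -59.2]
```

View pics/w4.png

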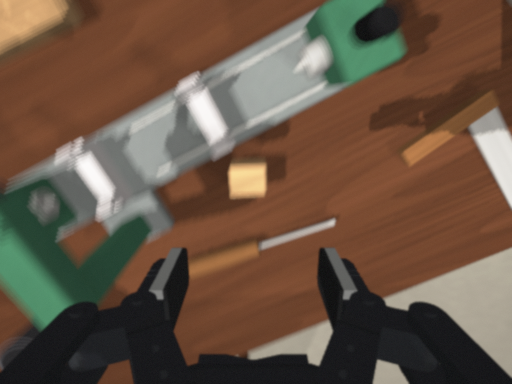

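```bash
python3 -m handwheel '[[-0.01,-0.003,0.03,0,0,-1.5,0.065],[-0.01,-0.003,0.07,0,0,-1.5,0.065],[-0.01,-0.003,0.11,0,0,-1.5,0.065],[-0.01,-0.003,0.15,0,0,-1.5,0.065],[-0.01,-0.003,0.18,0,0,-1.5,0.065],[-0.01,-0.003,0.18,0,0,-1.5,0.065],[-0.01,-0.003,0.18,0,0,-1.5,0.065],[-0.01,-0.003,0.18,0,0,-1.5,0.065]]'>/dev/null; python3 to.py 702 54 22 155
```

```text
t 11.58 tcp [698.6  58.6  88.6] w 65.2 F [ 0.7 -0.6  0. ] ff 0.0
[[-0.906, 0.424, 0.002], [0.424, 0.906, 0.0], [-0.002, 0.001, -1.0]]
shift mm [-4.9 -2.8 66.6] turn [ 0.1  0.1 -0.1] J [  3.8  40.5  87.4   0.   52.  -61.1]
```

```bash
python3 -m handwheel '[[-0.005,-0.003,0.02,0,0,0,0.065],[-0.005,-0.003,0.05,0,0,0,0.065],[-0.005,-0.003,0.066,0,0,0,0.065],[-0.005,-0.003,0.066,0,0,0,0.065],[-0.005,-0.003,0.066,0,0,0,0.03],[-0.005,-0.003,0.066,0,0,0,0.03],[-0.005,-0.003,0.066,0,0,0,0.03],[-0.005,-0.003,0.066,0,0,0,0.03]]' 60
python3 -m handwheel '[[0,0,0,0,0,0,0.03],[0,0,-0.04,0,0,0,0.03],[0,0,-0.08,0,0,0,0.03],[0,0,-0.12,0,0,0,0.03],[0,0,-0.16,0,0,0,0.03],[0,0,-0.20,0,0,0,0.03],[0,0,-0.23,0,0,0,0.03],[0,0,-0.23,0,0,0,0.03]]' 60 >/dev/null
python3 to.py 450 375 235 155
```

```text
time: 12.25
tool_pos: [702.3, 53.1, 23.4]
tcp_rot: [[-0.905, 0.425, 0.003], [0.425, 0.905, 0.0], [-0.003, 0.002, -1.0]]
ft_force: [-0.8, 0.5, 5.3]
gripper_width: 43.1
finger_force: 62.4
t 12.92 tcp [704.4  53.2 260.6] w 43.1 F [ 1.7 -0.1  0.3] ff 61.64340019226074
[[-0.905, 0.425, 0.014], [0.425, 0.905, 0.001], [-0.012, 0.006, -1.0]]
shift mm [367.3 183.2  22.4] turn [ 0.4  0.7 -0.1] J [  3.4  29.7  81.6   0.   67.9 -61.5]
```

```bash
python3 -m handwheel '[[0.29,0.15,0,0,0,54,0.03],[0.29,0.15,0,0,0,54,0.03],[0.29,0.15,0,0,0,54,0.03],[0.29,0.15,0,0,0,54,0.03],[0.29,0.15,0,0,0,54,0.03],[0.29,0.15,0,0,0,54,0.03],[0.29,0.15,0,0,0,54,0.03],[0.29,0.15,0,0,0,54,0.03]]' >/dev/null
python3 to.py 435 408 105 74
```

```text
t 13.58 tcp [500.3 313.  251.3] w 43.4 F [-0.7  0.3 -1.5] ff 61.84558868408203
[[-0.183, 0.983, 0.0], [0.983, 0.183, 0.0], [0.0, 0.0, -1.0]]
shift mm [105.3 -46.9 146.3] turn [ 0.  -0.  26.5] J [30.9 20.5 97.4  0.  62.1 20.4]
```

```bash
python3 -m handwheel '[[0.035,-0.016,0.0,0,0,7,0.03],[0.07,-0.03,0.02,0,0,14,0.03],[0.105,-0.047,0.05,0,0,20,0.03],[0.105,-0.047,0.09,0,0,26,0.03],[0.105,-0.047,0.13,0,0,26,0.03],[0.105,-0.047,0.148,0,0,26,0.03],[0.105,-0.047,0.148,0,0,26,0.03],[0.105,-0.047,0.148,0,0,26,0.06]]' >/dev/null
python3 -m handwheel '[[0,0,0,0,0,0,0.062],[0,0,0,0,0,0,0.062],[0,0,-0.03,0,0,0,0.062],[-0.03,0,-0.07,0,0,0,0.062],[-0.06,0,-0.10,0,0,0,0.062],[-0.10,0,-0.12,0,0,0,0.062],[-0.14,0,-0.12,0,0,0,0.062],[-0.18,0,-0.12,0,0,0,0.062]]' >/dev/null
python3 - <<'E'
from fit import *
im,W=cloud("wrist"); cv2.imwrite("pics/w5.png",im)
im,W=cloud("scene"); cv2.imwrite("pics/s5.png",cv2.resize(im[170:340,110:400],None,fx=2,fy=2,interpolation=2))
E
python3 to.py 422 -140 250 99
```

```text
t 15.02 tcp [389.  234.9 225. ] w 62.4 F [ 0.7  0.5 -0.1] ff 0.0
[[0.264, 0.965, 0.001], [0.965, -0.264, -0.0], [0.0, 0.001, -1.0]]
shift mm [-352.9  130.8  -24.9] turn [  0.1  -0.  -24.3] J [ 29.7  10.9 115.   -0.1  54.   45. ]
```

View pics/w5.png

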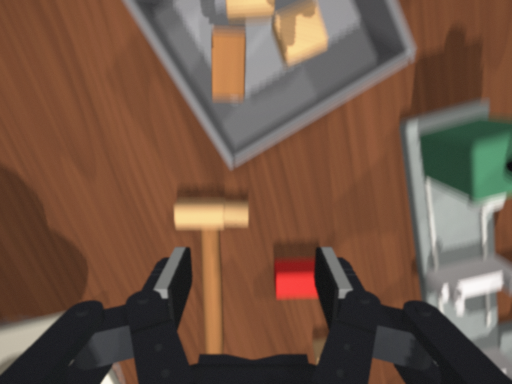

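The three offcuts are in the bin: brown (228,62), offcut4 (302,32), offcut2 (250,8). Next, the blank.

```bash
python3 -m handwheel '[[-0.315,0.10,-0.03,0,0,-6,0.075],[-0.315,0.10,-0.03,0,0,-6,0.075],[-0.315,0.10,-0.03,0,0,-6,0.075],[-0.315,0.10,-0.03,0,0,-6,0.075],[-0.315,0.10,-0.03,0,0,-6,0.075],[-0.315,0.10,-0.03,0,0,-6,0.075],[-0.315,0.10,-0.03,0,0,-6,0.075],[-0.315,0.10,-0.03,0,0,-6,0.075]]' >/dev/null
python3 - <<'E'
from fit import *
im,W=cloud("wrist")
m=(W[...,2]>29)&(W[...,2]<42)&(abs(W[...,0]-422)<60)&(W[...,1]>-320)&(W[...,1]<10)
k=cv2.connectedComponentsWithStats(m.astype(np.uint8)); i=1+np.argmax(k[2][1:,4]); P=W[k[1]==i]
print(len(P),cv2.minAreaRect(P[:,:2].astype(np.float32)),np.percentile(P[:,2],[5,50,95]))
print(landmark_of("wrist","blank_center")[:2],landmark_of("wrist","mortise_floor")[:2])
E
python3 to.py 423 -161 130 81
```

```text
7329 ((423.8037414550781, -162.2171173095703), (260.81878662109375, 48.11738967895508), 85.54621124267578) [32.5 33.8 35. ]
[{'centre': [421.3, -161.7, 16.1], 'confidence': 0.77}, {'centre': [612.8, -23.2, 72.3], 'confidence': 0.61}] [{'centre': [414.5, -246.9, 15.9], 'confidence': 0.7}]
t 15.83 tcp [406.2 -94.1 255. ] w 75.1 F [ 0.1 -0.1 -0.9] ff 0.0
[[0.165, 0.986, 0.005], [0.986, -0.165, -0.001], [-0.0, 0.005, -1.0]]
shift mm [-63.2  27.  125.2] turn [ 0.3  0.  -0.5] J [-14.7   4.9 117.6  -0.   57.3  -5.2]
```

```bash
python3 -m handwheel '[[-0.032,0.014,0.03,0,0,-5,0.075],[-0.064,0.0285,0.07,0,0,-5,0.075],[-0.064,0.0285,0.11,0,0,-5,0.075],[-0.064,0.0285,0.15,0,0,-5,0.075],[-0.064,0.0285,0.18,0,0,-5,0.075],[-0.064,0.0285,0.19,0,0,-5,0.075],[-0.064,0.0285,0.19,0,0,-5,0.075],[-0.064,0.0285,0.19,0,0,-5,0.075]]' >/dev/null
python3 to.py 424 -162 14 85.5
```

```text
t 16.5 tcp [ 423.9 -158.2   64.1] w 75.1 F [ 0.3 -0.2  0. ] ff 0.0
[[0.071, 0.997, 0.0], [0.997, -0.071, -0.0], [-0.0, 0.0, -1.0]]
shift mm [-3.8  0.3 50.1] turn [0.  0.  0.4] J [-22.   27.9 120.4   0.   31.7 -17.9]
```

```bash
python3 -m handwheel '[[-0.004,0,0.02,0,0,0,0.075],[-0.004,0,0.04,0,0,0,0.075],[-0.004,0,0.05,0,0,0,0.075],[-0.004,0,0.05,0,0,0,0.075],[-0.004,0,0.05,0,0,0,0.03],[-0.004,0,0.05,0,0,0,0.03],[-0.004,0,0.05,0,0,0,0.03],[-0.004,0,0.05,0,0,0,0.03]]' 90
python3 -m handwheel '[[0,0,0,0,0,0,0.03],[0,0,-0.02,0,0,0,0.03],[0,0,-0.05,0,0,-2,0.03],[0,0,-0.08,0,0,-4.5,0.03],[0.02,0,-0.095,0,0,-4.5,0.03],[0.05,0,-0.095,0,0,-4.5,0.03],[0.08,0,-0.095,0,0,-4.5,0.03],[0.08,0,-0.095,0,0,-4.5,0.03]]' 90
python3 to.py 530 -6 110 90.5
```

```text
time: 17.17
tool_pos: [423.8, -163.0, 14.9]
tcp_rot: [[0.072, 0.997, 0.002], [0.997, -0.072, -0.001], [-0.001, 0.002, -1.0]]
ft_force: [-1.0, 1.8, 11.2]
gripper_width: 46.7
finger_force: 93.2
time: 17.83
tool_pos: [428.3, -79.7, 109.3]
tcp_rot: [[-0.009, 1.0, 0.001], [1.0, 0.009, 0.001], [0.001, 0.001, -1.0]]
ft_force: [-0.8, 0.0, -2.5]
gripper_width: 46.4
finger_force: 94.1
t 17.83 tcp [428.3 -79.7 109.3] w 46.4 F [-0.8  0.  -2.5] ff 94.06186580657959
[[-0.009, 1.0, 0.001], [1.0, 0.009, 0.001], [0.001, 0.001, -1.0]]
shift mm [ 72.8 102.4  -0.6] turn [ 0.1 -0.   0. ] J [-12.1  21.4 121.6   0.1  36.9 -12.7]
```

```bash
python3 -m handwheel '[[0.03,0.02,0,0,0,0,0.03],[0.06,0.045,0,0,0,0,0.03],[0.073,0.065,0,0,0,0,0.03],[0.073,0.07,0,0,0,0,0.03],[0.073,0.07,0,0,0,0,0.03],[0.073,0.07,0,0,0,0,0.03],[0.073,0.07,0,0,0,0,0.03],[0.073,0.07,0,0,0,0,0.03]]' 90 >/dev/null
python3 - <<'E'
from fit import *
for c in("top","scene"):
    im,W=cloud(c); cv2.imwrite(f"pics/{c}6.png",im)
    m=(W[...,2]>105)&(W[...,2]<140)&(abs(W[...,0]-498)<45)&(W[...,1]>-160)&(W[...,1]<150)&((W[...,1]<-60)|(W[...,1]>50))
    P=W[m]; print(c,len(P),cv2.minAreaRect(P[:,:2].astype(np.float32)),np.percentile(P[:,2],[5,50,95]), P[:,1].min(),P[:,1].max())
im,W=cloud("wrist"); cv2.imwrite("pics/w6.png",im)
m=(W[...,2]>105)&(W[...,2]<140)&(abs(W[...,0]-498)<45)&(W[...,1]>25)&(W[...,1]<180)
P=W[m]; print(len(P),cv2.minAreaRect(P[:,:2].astype(np.float32)),np.percentile(P[:,2],[5,50,95]))
for c,z0,z1 in((48.5,72,84),):
    m=(W[...,2]>72)&(W[...,2]<84)&(abs(W[...,1]-c)<18)&(abs(W[...,0]-616)<60); Q=W[m]
    if len(Q): print("cradle",Q.min(0),Q.max(0))
m=(W[...,2]>104)&(W[...,2]<114)&(abs(W[...,1]-208)<50)&(abs(W[...,0]-616)<60); Q=W[m]
if len(Q):print("tailblock",Q.min(0),Q.max(0),cv2.minAreaRect(Q[:,:2].astype(np.float32)))
E
python3 to.py 615 -6 110 90.5
```

```text
top 345 ((494.39166259765625, -12.395553588867188), (256.958251953125, 47.93567657470703), 89.86148071289062) [115.6 128.2 132.3] -140.91580518527095 116.13932060988834
scene 670 ((498.8719787597656, -10.1900634765625), (52.94524002075195, 260.02880859375), 0.05371652916073799) [108.7 125.7 128.3] -140.19408877055022 119.84241974572511
28590 ((497.3991394042969, 62.912227630615234), (75.819091796875, 48.469078063964844), 89.9991455078125) [126.  127.  128.1]
cradle [574.7  39.5  72.2] [584.9  59.6  81.4]
t 18.65 tcp [497.5 -10.1 108. ] w 46.4 F [ 0.3 -0.2 -2.7] ff 93.95119428634644
[[-0.006, 1.0, -0.0], [1.0, 0.006, -0.0], [-0.0, -0.0, -1.0]]
shift mm [  3.4 117.5  -2. ] turn [-0.   0.  -0.2] J [ -2.5  25.5 114.1  -0.   40.4  -2.8]
```

View pics/w6.png

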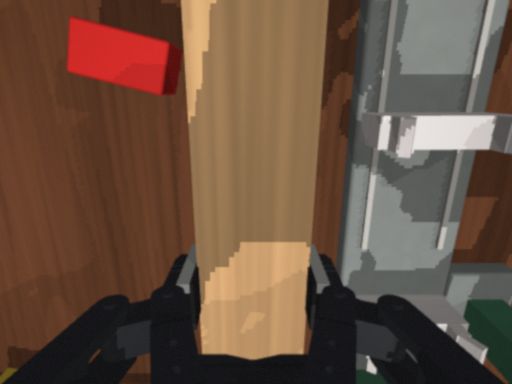

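```bash
python3 -m handwheel '[[0.005,0.03,0,0,0,-0.2,0.03],[0.005,0.06,0,0,0,-0.2,0.03],[0.005,0.09,0,0,0,-0.2,0.03],[0.005,0.11,0,0,0,-0.2,0.03],[0.005,0.1185,0,0,0,-0.2,0.03],[0.005,0.1185,0,0,0,-0.2,0.03],[0.005,0.1185,0,0,0,-0.2,0.03],[0.005,0.1185,0,0,0,-0.2,0.03]]' 90
python3 - <<'E'
from fit import *
im,W=cloud("wrist"); cv2.imwrite("pics/w7.png",im)
m=(W[...,2]>105)&(W[...,2]<140)&(abs(W[...,0]-616)<45)&(W[...,1]>25)&(W[...,1]<180)
P=W[m]; print(len(P),cv2.minAreaRect(P[:,:2].astype(np.float32)),np.percentile(P[:,2],[5,50,95]))
m=(W[...,2]>74)&(W[...,2]<84)&(abs(W[...,1]-49)<14)&(abs(W[...,0]-616)<60); Q=W[m]
if len(Q): print("cradle",Q.min(0),Q.max(0))
m=(W[...,2]>104)&(W[...,2]<114)&(abs(W[...,1]-208)<50)&(abs(W[...,0]-616)<60); Q=W[m]
if len(Q):print("tailblock",Q.min(0),Q.max(0))
im,W=cloud("scene"); cv2.imwrite("pics/s7.png",cv2.resize(im[170:350,130:360],None,fx=3,fy=3,interpolation=2))
E
```

```text
time: 19.32
tool_pos: [614.5, -3.8, 107.4]
tcp_rot: [[-0.01, 1.0, -0.003], [1.0, 0.01, 0.0], [0.0, -0.003, -1.0]]
ft_force: [0.0, 0.9, -3.2]
gripper_width: 46.4
finger_force: 94.0
30274 ((614.2568359375, 66.13814544677734), (48.74796676635742, 82.34317016601562), 0.13594341278076172) [125.4 126.4 127.5]
cradle [575.   39.4  74.7] [654.7  60.3  82. ]
```

View pics/w7.png

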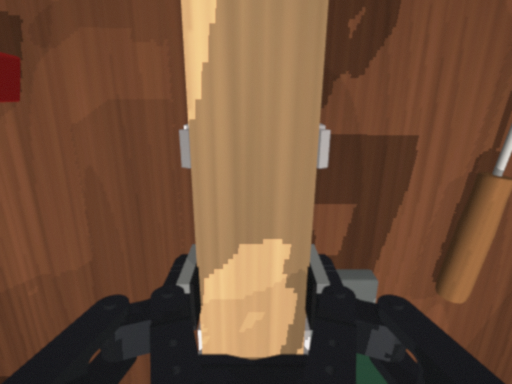

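```bash
python3 -m handwheel '[[0,0.0005,0.006,0,0,0,0.03],[0,0.0005,0.012,0,0,0,0.03],[0,0.0005,0.018,0,0,0,0.03],[0,0.0005,0.024,0,0,0,0.03],[0,0.0005,0.030,0,0,0,0.03],[0,0.0005,0.034,0,0,0,0.03],[0,0.0005,0.036,0,0,0,0.03],[0,0.0005,0.036,0,0,0,0.03]]' 90
```

```text
time: 20.08
tool_pos: [616.7, -3.7, 71.3]
tcp_rot: [[-0.01, 1.0, -0.001], [1.0, 0.01, 0.0], [0.0, -0.001, -1.0]]
ft_force: [-0.3, -1.0, -3.3]
gripper_width: 46.7
finger_force: 94.0
```

```bash
python3 -m handwheel '[[0,-0.001,0.001,0,0,0,0.03],[0,-0.001,0.002,0,0,0,0.03],[0,-0.001,0.003,0,0,0,0.03],[0,-0.001,0.003,0,0,0,0.03],[0,-0.001,0.003,0,0,0,0.03],[0,-0.001,0.003,0,0,0,0.03],[0,-0.001,0.003,0,0,0,0.03],[0,-0.001,0.003,0,0,0,0.03]]' 90
```

```text
time: 20.75
tool_pos: [616.1, -3.7, 69.9]
tcp_rot: [[-0.01, 1.0, 0.0], [1.0, 0.01, 0.0], [-0.0, 0.0, -1.0]]
ft_force: [-3.9, 0.4, 6.7]
gripper_width: 46.8
finger_force: 94.9
```

```bash
python3 -m handwheel '[[0,0,-0.001,0,0,0,0.07],[0,0,-0.001,0,0,0,0.07],[0,0,-0.001,0,0,0,0.07],[0,0,-0.001,0,0,0,0.07],[0,0,-0.02,0,0,0,0.07],[0,0,-0.06,0,0,0,0.07],[0,0,-0.10,0,0,0,0.07],[0,0,-0.13,0,0,0,0.07]]' 60
python3 - <<'E'
from fit import *
im,W=cloud("wrist"); cv2.imwrite("pics/w8.png",im)
def box(n,y,r,z0,z1):
    m=(W[...,2]>z0)&(W[...,2]<z1)&(abs(W[...,1]-y)<r)&(abs(W[...,0]-616)<60); Q=W[m]
    if len(Q): print(n,Q.min(0),Q.max(0),np.median(Q,0),cv2.minAreaRect(Q[:,:2].astype(np.float32)))
box("blank",90,70,85,94); box("handle",208,20,140,166); box("tailblk",208,50,104,114)
print([(d["confidence"],d["centre"]) for d in landmark_of("wrist","tail_handle")[:2]])
im,W=cloud("scene"); cv2.imwrite("pics/s8.png",cv2.resize(im[170:350,130:360],None,fx=3,fy=3,interpolation=2))
box("handleS",208,20,140,166)
print([(d["confidence"],d["centre"]) for d in landmark_of("scene","blank_center")[:2]],[(d["confidence"],d["centre"]) for d in landmark_of("scene","tail_handle")[:2]])
E
python3 to.py 614 206 190 90.5
```

```text
time: 21.42
tool_pos: [616.7, -3.7, 201.7]
tcp_rot: [[-0.01, 1.0, 0.002], [1.0, 0.01, -0.0], [-0.0, 0.002, -1.0]]
ft_force: [2.2, 0.4, 0.6]
gripper_width: 70.2
finger_force: 0.0
blank [591.7  20.   86.3] [640.2 127.3  91.9] [615.9  79.3  88.9] ((615.93994140625, 73.64434814453125), (48.24666213989258, 107.33695220947266), 0.16908736526966095)
[]
handleS [606.3 197.2 140.2] [627.6 218.  161.2] [619.8 205.7 155.4] ((616.938232421875, 207.60748291015625), (21.241933822631836, 20.773218154907227), 0.13297252357006073)
[(0.82, [615.1, -1.3, 73.5])] [(0.58, [616.2, 206.5, 134.4])]
t 21.67 tcp [615.6  -3.7 198.5] w 69.7 F [-0.   0.1  0.3] ff 0.0
[[-0.01, 1.0, -0.001], [1.0, 0.01, 0.0], [0.0, -0.001, -1.0]]
shift mm [209.7   0.5   8.5] turn [-0.  -0.   0.1] J [-1.5 26.2 96.4  0.  57.5 -2. ]
```

View pics/s8.png

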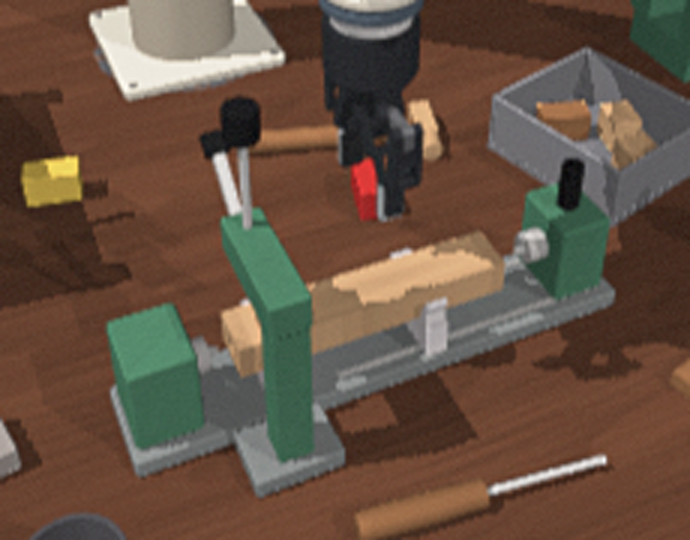

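The blank sits in both cradles, clear of the cones; in the picture it spans about (240,340) to (490,265) and the tailstock post is at (570,185). Next I grip the post and slide it in.

```bash
python3 -m handwheel '[[0.04,0,0,0,0,0,0.05],[0.08,0,0,0,0,0,0.05],[0.12,0,0,0,0,0,0.05],[0.16,0,0,0,0,0,0.05],[0.2,0,0,0,0,0,0.05],[0.211,0,0,0,0,0,0.05],[0.211,0,0,0,0,0,0.05],[0.211,0,0,0,0,0,0.05]]' 60 >/dev/null
python3 - <<'E'
from fit import *
im,W=cloud("wrist"); print([(d["confidence"],d["centre"]) for d in landmark_of("wrist","tail_handle")[:2]])
im,W=cloud("top")
E
python3 to.py 614.5 207.5 127 90.5
python3 -m handwheel '[[0,-0.001,0.02,0,0,0,0.05],[0,-0.001,0.04,0,0,0,0.05],[0,-0.001,0.06,0,0,0,0.05],[0,-0.001,0.071,0,0,0,0.05],[0,-0.001,0.071,0,0,0,0.05],[0,-0.001,0.071,0,0,0,0.01],[0,-0.001,0.071,0,0,0,0.01],[0,-0.001,0.071,0,0,0,0.01]]' 50
```

```text
[(0.87, [613.3, 209.2, 138.2])]
t 22.48 tcp [613.6 205.6 198.2] w 49.8 F [-0.7  0.   0.1] ff 0.0
[[-0.009, 1.0, -0.002], [1.0, 0.009, -0.001], [-0.001, -0.002, -1.0]]
shift mm [ 1.9  1.  71.2] turn [-0.1  0.  -0. ] J [17.5 28.7 92.1 -0.  59.3 17. ]
time: 23.15
tool_pos: [613.3, 207.1, 129.4]
tcp_rot: [[-0.01, 1.0, 0.001], [1.0, 0.01, 0.0], [0.0, 0.001, -1.0]]
ft_force: [-1.9, -0.9, 0.8]
gripper_width: 20.9
finger_force: 49.0
```

```bash
python3 -m handwheel '[[-0.004,0,0,0,0,0,0.01],[-0.010,0,0,0,0,0,0.01],[-0.016,0,0,0,0,0,0.01],[-0.022,0,0,0,0,0,0.01],[-0.028,0,0,0,0,0,0.01],[-0.034,0,0,0,0,0,0.01],[-0.038,0,0,0,0,0,0.01],[-0.038,0,0,0,0,0,0.01]]' 50
python3 -m handwheel '[[-0.002,0,0,0,0,0,0.01],[-0.004,0,0,0,0,0,0.01],[-0.006,0,0,0,0,0,0.01],[-0.008,0,0,0,0,0,0.01],[-0.010,0,0,0,0,0,0.01],[-0.012,0,0,0,0,0,0.01],[-0.014,0,0,0,0,0,0.01],[-0.014,0,0,0,0,0,0.01]]' 50
python3 -m handwheel '[[-0.001,0,0,0,0,0,0.01],[-0.002,0,0,0,0,0,0.01],[-0.003,0,0,0,0,0,0.01],[-0.004,0,0,0,0,0,0.01],[-0.005,0,0,0,0,0,0.01],[-0.006,0,0,0,0,0,0.01],[-0.006,0,0,0,0,0,0.01],[-0.006,0,0,0,0,0,0.01]]' 50
```

```text
time: 23.82
tool_pos: [613.7, 168.6, 129.4]
tcp_rot: [[-0.01, 1.0, 0.001], [1.0, 0.01, 0.0], [0.0, 0.001, -1.0]]
ft_force: [-3.9, 0.3, 7.8]
gripper_width: 20.8
finger_force: 49.8
time: 24.48
tool_pos: [613.8, 155.5, 129.4]
tcp_rot: [[-0.01, 1.0, 0.001], [1.0, 0.01, 0.001], [0.001, 0.001, -1.0]]
ft_force: [-3.2, 3.5, 6.2]
gripper_width: 21.1
finger_force: 49.7
time: 25.15
tool_pos: [613.8, 149.7, 129.4]
tcp_rot: [[-0.01, 1.0, 0.001], [1.0, 0.01, 0.001], [0.001, 0.001, -1.0]]
ft_force: [-2.9, 4.4, 5.6]
gripper_width: 20.6
finger_force: 49.7
```

```bash
python3 -m handwheel '[[-0.0005,0,0,0,0,0,0.01],[-0.001,0,0,0,0,0,0.01],[-0.0015,0,0,0,0,0,0.01],[-0.002,0,0,0,0,0,0.01],[-0.0025,0,0,0,0,0,0.01],[-0.003,0,0,0,0,0,0.01],[-0.003,0,0,0,0,0,0.01],[-0.003,0,0,0,0,0,0.01]]' 50
```

```text
time: 25.82
tool_pos: [613.8, 148.8, 129.4]
tcp_rot: [[-0.01, 1.0, 0.002], [1.0, 0.01, 0.004], [0.004, 0.002, -1.0]]
ft_force: [-2.9, 14.2, 5.5]
gripper_width: 20.8
finger_force: 49.6
```

```bash
python3 -m handwheel '[[-0.001,0,0,0,0,0,0.01],[-0.001,0,0,0,0,0,0.01],[0,0,0,0,0,0,0.05],[0,0,0,0,0,0,0.05],[0,0,0,0,0,0,0.05],[0,0,-0.03,0,0,0,0.05],[0,0,-0.07,0,0,0,0.05],[0,0,-0.10,0,0,0,0.05]]' 50
python3 - <<'E'
from fit import *
def box(W,n,y,r,z0,z1,rx=60):
    m=(W[...,2]>z0)&(W[...,2]<z1)&(abs(W[...,1]-y)<r)&(abs(W[...,0]-616)<rx); Q=W[m]
    if len(Q): print(n,Q.min(0),Q.max(0),np.median(Q,0),cv2.minAreaRect(Q[:,:2].astype(np.float32)))
for c in("top","scene"):
    im,W=cloud(c); box(W,c+" handle",150,20,148,166,20); box(W,"tailblk",150,50,105,114); box(W,"headblk",-200,50,105,114); box(W,"blank",20,110,82,95)
    box(W,"knob",-111,25,300,340,25)
    for q in("blank_center","home","mortise_floor","knob_top","lever_pad","tail_handle"): print(q,[(round(d["confidence"],2),np.round(d["centre"],0).tolist()) for d in landmark_of(c,q)[:2]])
    if c=="scene": cv2.imwrite("pics/s9.png",cv2.resize(im[170:350,130:360],None,fx=3,fy=3,interpolation=2))
E
python3 to.py 616 -60 250 90.5
```

```text
time: 26.48
tool_pos: [613.9, 145.4, 229.9]
tcp_rot: [[-0.009, 1.0, 0.0], [1.0, 0.009, -0.0], [-0.0, 0.0, -1.0]]
ft_force: [2.0, 0.4, 0.9]
gripper_width: 50.0
finger_force: 0.0
headblk [ 579.9 -232.3  105.2] [ 650.6 -171.4  113.9] [ 615.1 -202.7  110.6] ((615.421142578125, -202.33746337890625), (68.75285339355469, 61.758975982666016), 2.598320722579956)
blank [589.9 -90.   82. ] [650.1  51.1  95. ] [614.9 -19.9  90.2] ((619.4158325195312, -19.475807189941406), (141.7299041748047, 59.098812103271484), 89.06558227539062)
knob [ 599.1 -125.7  300.4] [628.7 -97.1 323.5] [ 613.1 -110.4  318.7] ((613.936279296875, -111.25484466552734), (27.717161178588867, 27.914697647094727), 61.52738952636719)
blank_center [(0.86, [619.0, -25.0, 73.0])]
home [(0.65, [618.0, -23.0, 75.0])]
mortise_floor [(0.73, [616.0, -26.0, 72.0]), (0.68, [614.0, -110.0, 73.0])]
knob_top [(0.63, [654.0, 437.0, 64.0]), (0.59, [616.0, -111.0, 317.0])]
lever_pad [(0.5, [535.0, -111.0, 228.0]), (0.2, [617.0, -110.0, 316.0])]
tail_handle [(0.37, [495.0, 385.0, 29.0])]
scene handle [604.8 140.6 148.1] [627.4 159.7 162. ] [618
[... 605 characters left out ...]
2), 3.284846305847168)
knob [ 603.6 -125.5  300.2] [633.1 -96.1 319.4] [ 625.8 -112.6  315.7] ((618.7539672851562, -110.38383483886719), (27.922616958618164, 30.005352020263672), 49.42205810546875)
blank_center [(0.96, [616.0, -26.0, 71.0])]
home [(0.73, [615.0, -27.0, 72.0])]
mortise_floor [(0.86, [616.0, -111.0, 71.0])]
knob_top [(0.62, [615.0, -110.0, 321.0]), (0.49, [616.0, 147.0, 136.0])]
lever_pad [(0.58, [538.0, -108.0, 231.0])]
tail_handle [(0.75, [614.0, 148.0, 135.0])]
t 27.18 tcp [613.4 146.2 227.5] w 50.1 F [-0.1 -0.2  0.3] ff 0.0
[[-0.01, 1.0, -0.001], [1.0, 0.01, -0.0], [-0.0, -0.001, -1.0]]
shift mm [-206.2    0.5  -22.5] turn [-0.   0.   0.1] J [12.3 25.5 93.1 -0.  61.4 11.7]
```

View pics/s9.png

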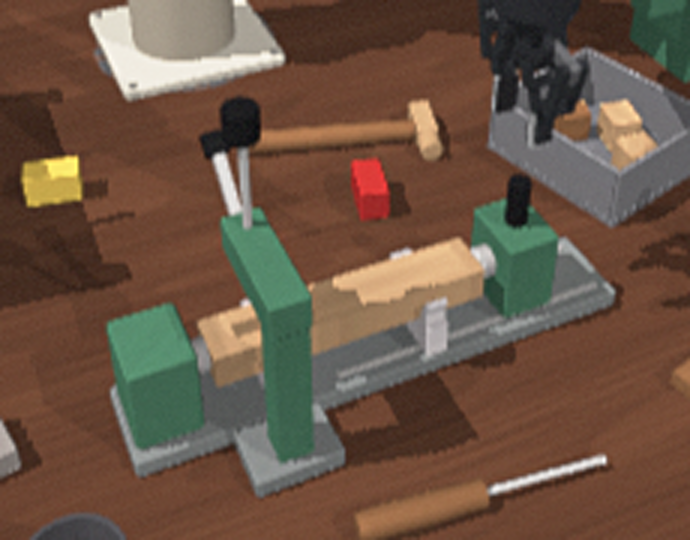

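The blank is home between the cones, the tailstock is up (post at (518,200)), and the mortise is under the probe. Next: close the fingers, rise, and go over the knob.

```bash
python3 -m handwheel '[[0,0,-0.04,0,0,0,0],[0,0,-0.08,0,0,0,0],[0,0,-0.12,0,0,0,0],[-0.02,0,-0.137,0,0,0,0],[-0.06,0,-0.137,0,0,0,0],[-0.1,0,-0.137,0,0,0,0],[-0.14,0,-0.137,0,0,0,0],[-0.17,0,-0.137,0,0,0,0]]' 30 >/dev/null
python3 -m handwheel '[[-0.03,0,0,0,0,0,0],[-0.06,0,0,0,0,0,0],[-0.08,0,0,0,0,0,0],[-0.087,0,0,0,0,0,0],[-0.087,0,0,0,0,0,0],[-0.087,0,0,0,0,0,0],[-0.087,0,0,0,0,0,0],[-0.087,0,0,0,0,0,0]]' 
python3 - <<'E'
from fit import *
im,W=cloud("scene"); cv2.imwrite("pics/s10.png",cv2.resize(im[120:320,130:330],None,fx=3,fy=3,interpolation=2))
im,W=cloud("wrist")
E
python3 to.py 616.3 -111 345 90.5
```

```text
time: 28.52
tool_pos: [616.2, -109.4, 365.0]
tcp_rot: [[-0.012, 1.0, 0.0], [1.0, 0.012, 0.0], [0.0, 0.0, -1.0]]
ft_force: [0.2, -0.2, -1.3]
gripper_width: -0.1
finger_force: 0.0
t 28.62 tcp [ 616.2 -109.6  365.1] w -0.2 F [ 0.8 -0.5  0.2] ff 0.0
[[-0.012, 1.0, 0.0], [1.0, 0.012, 0.0], [0.0, 0.0, -1.0]]
shift mm [-1.4  0.1 20.1] turn [ 0.  -0.   0.2] J [-11.2  17.9  85.8   0.   76.3 -11.8]
```

View pics/s10.png

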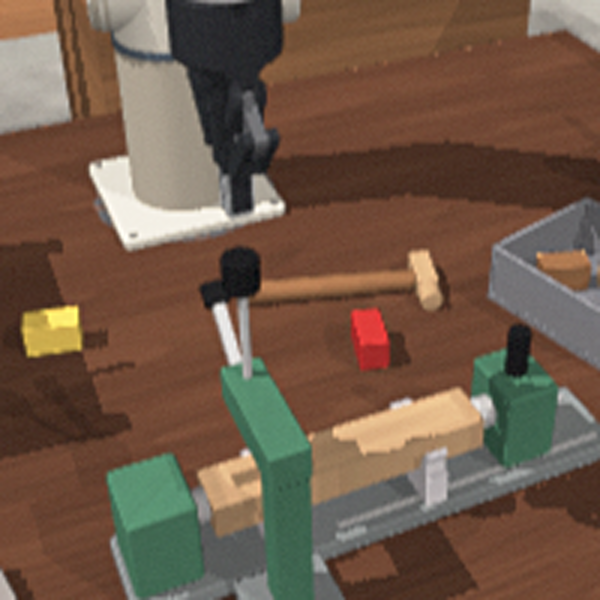

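```bash
python3 -m handwheel '[[-0.001,0,0.015,0,0,0,0],[-0.001,0,0.025,0,0,0,0],[-0.001,0,0.030,0,0,0,0],[-0.001,0,0.034,0,0,0,0],[-0.001,0,0.037,0,0,0,0],[-0.001,0,0.040,0,0,0,0],[-0.001,0,0.043,0,0,0,0],[-0.001,0,0.046,0,0,0,0]]'
python3 -m handwheel '[[0,0,0.005,0,0,0,0],[0,0,0.010,0,0,0,0],[0,0,0.015,0,0,0,0],[0,0,0.02,0,0,0,0],[0,0,0.025,0,0,0,0],[0,0,0.03,0,0,0,0],[0,0,0.035,0,0,0,0],[0,0,0.035,0,0,0,0]]' | egrep 'pos|ft'
python3 -m handwheel '[[0,0,0.003,0,0,0,0],[0,0,0.006,0,0,0,0],[0,0,0.009,0,0,0,0],[0,0,0.012,0,0,0,0],[0,0,0.015,0,0,0,0],[0,0,0.018,0,0,0,0],[0,0,0.02,0,0,0,0],[0,0,0.02,0,0,0,0]]' | egrep 'pos|ft'
```

```text
time: 29.28
tool_pos: [616.2, -111.6, 319.3]
tcp_rot: [[-0.01, 1.0, 0.0], [1.0, 0.01, 0.0], [0.0, 0.0, -1.0]]
ft_force: [-1.0, 1.8, 1.5]
gripper_width: 0.3
finger_force: 0.9
tool_pos: [615.7, -111.8, 282.6]
ft_force: [-0.1, -0.4, -1.0]
tool_pos: [616.0, -111.7, 263.4]
ft_force: [1.1, 0.4, -0.1]
```

```bash
python3 - <<'E'
from fit import *
im,W=cloud("scene"); cv2.imwrite("pics/s11.png",cv2.resize(im[120:320,130:330],None,fx=3,fy=3,interpolation=2))
for q in("knob_top","probe_tip"): print(q,[(round(d["confidence"],2),np.round(d["centre"],0).tolist()) for d in landmark_of("scene",q)[:2]])
st()
E
```

```text
knob_top [(0.66, [620.0, -111.0, 259.0]), (0.22, [538.0, -107.0, 230.0])]
probe_tip [(0.58, [616.0, -110.0, 84.0])]
t 30.77 tcp [ 616.3 -111.7  264. ] w 0.1 F [ 0.  -0.3  0.2] ff 0.0
[[-0.01, 1.0, 0.0], [1.0, 0.01, 0.0], [0.0, 0.0, -1.0]]
```

View pics/s11.png

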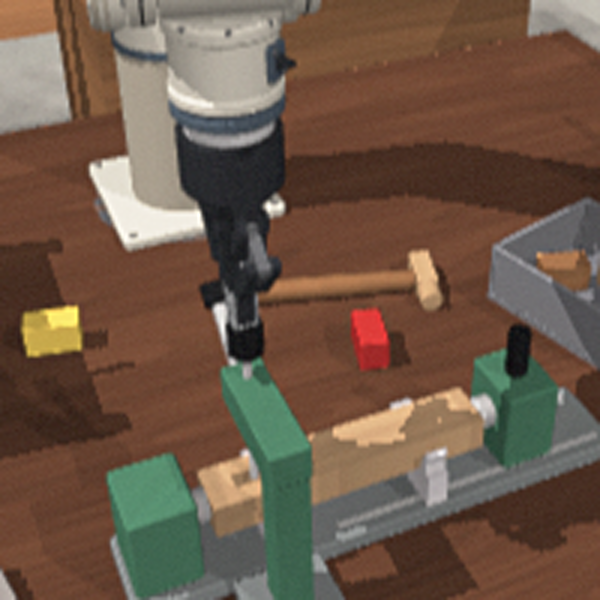

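The knob follows the fingers (now at (245,340), tip going into the mortise). I'll take the last millimetres slowly.

```bash
python3 -m handwheel '[[0,0,0.0015,0,0,0,0],[0,0,0.003,0,0,0,0],[0,0,0.0045,0,0,0,0],[0,0,0.006,0,0,0,0],[0,0,0.0075,0,0,0,0],[0,0,0.009,0,0,0,0],[0,0,0.0105,0,0,0,0],[0,0,0.0115,0,0,0,0]]'| egrep 'pos|ft'
python3 -m handwheel '[[0,0,0.0005,0,0,0,0],[0,0,0.001,0,0,0,0],[0,0,0.0015,0,0,0,0],[0,0,0.002,0,0,0,0],[0,0,0.0025,0,0,0,0],[0,0,0.003,0,0,0,0],[0,0,0.0035,0,0,0,0],[0,0,0.0035,0,0,0,0]]'| egrep 'pos|ft'
```

```text
tool_pos: [616.3, -111.8, 252.4]
ft_force: [1.1, 1.1, 1.1]
tool_pos: [616.1, -111.7, 249.0]
ft_force: [1.7, 0.3, 1.5]
```

```bash
python3 -m handwheel '[[0,0,0.0003,0,0,0,0],[0,0,0.0006,0,0,0,0],[0,0,0.0009,0,0,0,0],[0,0,0.0012,0,0,0,0],[0,0,0.0015,0,0,0,0],[0,0,0.0018,0,0,0,0],[0,0,0.002,0,0,0,0],[0,0,0.002,0,0,0,0]]'| egrep 'pos|ft'
```

```text
tool_pos: [616.3, -111.8, 248.9]
ft_force: [-2.6, 1.0, 13.5]
```

The probe touches the bottom (force rises to 13 N at the predicted height). I'll lift off and go over the lever pad.

```bash
python3 -m handwheel '[[0,0,0.0,0,0,0,0],[0,0,-0.02,0,0,0,0],[0,0,-0.04,0,0,0,0],[0,-0.03,-0.04,0,0,0,0],[0.002,-0.06,-0.04,0,0,0,0],[0.002,-0.083,-0.04,0,0,0,0],[0.002,-0.083,-0.04,0,0,0,0],[0.002,-0.083,-0.04,0,0,0,0]]'| egrep 'pos|ft'
python3 - <<'E'
from fit import *
def box(W,n,z0,z1,x0,x1):
    m=(W[...,2]>z0)&(W[...,2]<z1)&(abs(W[...,1]+110)<20)&(W[...,0]>x0)&(W[...,0]<x1); Q=W[m]
    if len(Q): print(n,len(Q),Q.min(0),Q.max(0),np.median(Q,0))
im,W=cloud("scene"); box(W,"pad",200,245,515,565); box(W,"knob",200,255,600,640); cv2.imwrite("pics/s12.png",cv2.resize(im[150:320,130:330],None,fx=3,fy=3,interpolation=2))
for q in("knob_top","lever_pad","blank_center"): print(q,[(round(d["confidence"],2),np.round(d["centre"],0).tolist()) for d in landmark_of("scene",q)[:2]])
E
```

```text
tool_pos: [532.0, -110.6, 287.0]
ft_force: [0.6, -0.0, 1.2]
pad 112 [ 531.4 -122.5  206.3] [ 564.8 -101.3  240.5] [ 546.6 -112.4  228.6]
knob 223 [ 602.8 -127.4  200. ] [638.8 -96.3 243.3] [ 626.4 -113.1  231.2]
knob_top [(0.5, [620.0, -112.0, 242.0])]
lever_pad [(0.52, [538.0, -109.0, 230.0]), (0.32, [447.0, 370.0, -3.0])]
blank_center [(0.68, [618.0, -27.0, 72.0])]
```

```bash
python3 -m handwheel '[[0,0.002,0.015,0,0,0,0],[0,0.002,0.03,0,0,0,0],[0,0.001,0.038,0,0,0,0],[0,0.0,0.046,0,0,0,0],[0,-0.002,0.054,0,0,0,0],[0,-0.004,0.062,0,0,0,0],[0,-0.006,0.070,0,0,0,0],[0,-0.007,0.078,0,0,0,0]]'| egrep 'pos|ft'
python3 -m handwheel '[[0,-0.001,0.004,0,0,0,0],[0,-0.002,0.008,0,0,0,0],[0,-0.003,0.012,0,0,0,0],[0,-0.003,0.016,0,0,0,0],[0,-0.003,0.019,0,0,0,0],[0,-0.003,0.022,0,0,0,0],[0,-0.003,0.025,0,0,0,0],[0,-0.003,0.025,0,0,0,0]]'| egrep 'pos|ft'
```

```text
tool_pos: [525.9, -110.6, 208.5]
ft_force: [-1.1, 0.5, 1.5]
tool_pos: [523.2, -110.7, 184.1]
ft_force: [-2.2, -0.5, 4.0]
```

```bash
python3 -m handwheel '[[0,0,0.0005,0,0,0,0],[0,0,0.001,0,0,0,0],[0,0,0.0015,0,0,0,0],[0,0,0.002,0,0,0,0],[0,0,0.0025,0,0,0,0],[0,0,0.003,0,0,0,0],[0,0,0.003,0,0,0,0],[0,0,0.003,0,0,0,0]]'| egrep 'pos|ft'
```

```text
tool_pos: [523.4, -110.8, 183.3]
ft_force: [-8.3, 1.1, 22.8]
```

The lever is on its stop. I'll retreat and check everything.

```bash
python3 -m handwheel '[[0,0,-0.03,0,0,0,0],[0,0,-0.07,0,0,0,0],[0,-0.03,-0.10,0,0,0,0],[0,-0.06,-0.12,0,0,0,0],[-0.03,-0.09,-0.12,0,0,0,0],[-0.06,-0.12,-0.12,0,0,0,0],[-0.09,-0.12,-0.12,0,0,0,0],[-0.09,-0.12,-0.12,0,0,0,0]]'| egrep 'time|pos|ft'
python3 - <<'E'
from fit import *
im,W=cloud("scene"); im2,W2=cloud("top")
cv2.imwrite("pics/s13.png",np.hstack([cv2.resize(im[160:330,130:400],(430,271),interpolation=2),cv2.resize(im2[100:250,140:370],(370,271),interpolation=2)]))
for c in("scene","top"):
  for q in("knob_top","lever_pad","blank_center","tail_handle","glue_center","offcut1_center","offcut2_center","offcut3_center","offcut4_center"): print(c,q,[(round(d["confidence"],2),np.round(d["centre"],0).tolist()) for d in landmark_of(c,q)[:5]])
E
```

```text
time: 36.3
tool_pos: [403.2, -205.5, 301.7]
ft_force: [1.2, 0.6, 0.5]
scene knob_top [(0.58, [617.0, -111.0, 243.0])]
scene lever_pad [(0.53, [521.0, -106.0, 170.0])]
scene blank_center [(0.69, [617.0, -28.0, 72.0])]
scene tail_handle [(0.95, [618.0, 147.0, 134.0])]
scene glue_center [(0.75, [649.0, 424.0, 66.0])]
scene offcut1_center [(0.55, [620.0, -111.0, 242.0]), (0.41, [616.0, -27.0, 72.0])]
scene offcut2_center [(0.65, [436.0, 408.0, 29.0])]
scene offcut3_center [(0.76, [414.0, 90.0, 18.0]), (0.64, [261.0, -227.0, 17.0]), (0.6, [399.0, 355.0, 26.0])]
scene offcut4_center [(0.4, [498.0, 385.0, 27.0])]
top knob_top [(0.67, [615.0, -109.0, 239.0])]
top lever_pad [(0.57, [521.0, -113.0, 168.0])]
top blank_center [(0.7, [619.0, -23.0, 75.0])]
top tail_handle [(0.58, [619.0, 151.0, 137.0])]
top glue_center [(0.71, [652.0, 438.0, 65.0])]
top offcut1_center []
top offcut2_center [(0.59, [435.0, 407.0, 30.0])]
top offcut3_center [(0.64, [654.0, 434.0, 62.0]), (0.59, [397.0, 355.0, 26.0]), (0.55, [416.0, 88.0, 20.0]), (0.45, [613.0, -29.0, 71.0])]
top offcut4_center [(0.58, [494.0, 385.0, 29.0]), (0.35, [438.0, 406.0, 27.0])]
```

View pics/s13.png

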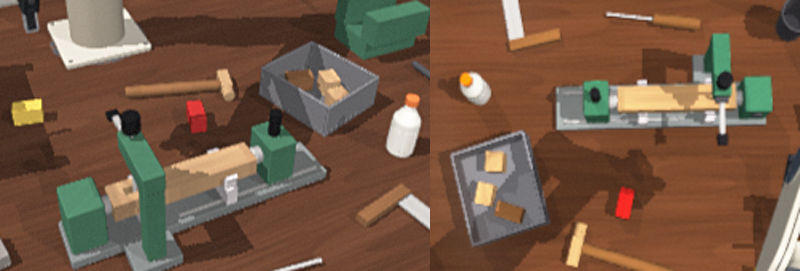

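Everything checks out. All three offcuts are flat in the bin, the glue bottle stands, the blank is home, the probe is down (knob at z ≈ 242), and the lever is level at z ≈ 169.

```bash
python3 -c "
from plant import order
print(order.job_done())"
```

```text
the job is handed in; nothing more can be done
None
```

The job is handed in: three offcuts were present and are in the bin, the blank is home between the centres, the probe is on the mortise bottom, the lever is locked and the glue bottle is standing; no verdict came back.

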